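# Draw out the culture-plate tray for the daily reading

## Task

The fungal culture plates in the tray with the yellow strip are due for their daily reading. With a fingertip push that tray's slide bolt aside to the right, clear of the tray, then hook a fingertip behind the tray's turned-up front lip and gently draw it all the way out to its stop, with both dishes still lying in their wells. Nothing is gripped or lifted: do not pinch the bolt's knob or the lip, do not touch the dishes, and leave the tray with the blue strip shut and bolted and the pen, pot and bottle where they are.

Things in the scene. Friction and masses are not known exactly. Their poses are not given: they have to be found in the camera images.
- unit_yellow: fixed culture-plate unit: white hood 160 mm deep, 108 wide, 60 high, yellow bar on its roof, open in front. Origin: on the worktop under the middle of the hood's front edge; x runs into the hood (away from the robot), y left, z up; yaw varies a little. Base plate to x=-85 mm, y=-55..55; the bolt's foot at its right, x=-85..-45, y=-155..-45
- tray_yellow (a joint): how far the yellow tray is drawn out on its runners towards the unit's -x, in m: 0 shut, 0.125 at its stop. Stays where it is left; friction about 2 N, weight about 0.4 kg. With the bolt home it moves only 2 mm. (In the rules tray_yellow_c0 is its aluminium lip, the part to hook behind, tray_yellow_c1 the yellow strip with a paper label on the lip's front, towards the robot)
- tray_yellow_lip (a point): top edge, inner side (towards the hood), mid-length of the yellow tray's turned-up front lip, 38 mm above the worktop; moves with the tray. Lip 75 mm wide along y, 5 thick with its yellow strip, 27 above the tray floor (floor top 11 above the worktop, side rims 19). Between lip and hood the shut tray is empty: 56 deep along x, 67 wide, open above
- bolt_yellow (a joint): slide bolt barring the yellow tray, in m: 0 to 0.005 (home) at the start, grows as it is pushed to the right (unit's -y), 0.040 at its end. At 0 its tip covers 20 mm of the lip's front at the right; the tray is free above 0.022. Stays where it is left; friction about 1.5 N, 0.09 kg
- bolt_yellow_knob (a point): centre of the top of the bolt's upright black knob, 54 mm above the worktop; moves with the bolt. Knob 13 mm in diameter from 29 to 54 high; at bolt 0 at unit x=-68, y=-100. The bar under it (10 mm square, top 19 high) runs left through two staples 26 high at unit y=-86..-56; above them the space left of the knob is free
- dish_yellow_front: covered clear petri dish, 60 mm in diameter, 14 mm high, 20 g, lying loose in the front well of the yellow tray; origin: centre of its underside
- tray_yellow_front (a point): centre of the front well's floor in the yellow tray (unit x = 35 mm when shut); moves with the tray; the dish has about 4 mm of play along x and 6 mm along y
- dish_yellow_rear: covered clear petri dish, 60 mm in diameter, 14 mm high, 20 g, lying loose in the rear well of the yellow tray; origin: centre of its underside
- tray_yellow_rear (a point): centre of the rear well's floor in the yellow tray (unit x = 101 mm when shut); moves with the tray; the dish has about 4 mm of play along x and 6 mm along y
- unit_blue: fixed culture-plate unit: white hood 160 mm deep, 108 wide, 60 high, blue bar on its roof, open in front. Origin: on the worktop under the middle of the hood's front edge; x runs into the hood (away from the robot), y left, z up; yaw varies a little. Base plate to x=-85 mm, y=-55..55; the bolt's foot at its right, x=-85..-45, y=-155..-45
- tray_blue (a joint): how far the blue tray is drawn out on its runners towards the unit's -x, in m: 0 shut, 0.125 at its stop. Stays where it is left; friction about 2 N, weight about 0.4 kg. With the bolt home it moves only 2 mm
- tray_blue_lip (a point): top edge, inner side (towards the hood), mid-length of the blue tray's turned-up front lip, 38 mm above the worktop; moves with the tray. Lip 75 mm wide along y, 5 thick with its blue strip, 27 above the tray floor (floor top 11 above the worktop, side rims 19). Between lip and hood the shut tray is empty: 56 deep along x, 67 wide, open above
- bolt_blue (a joint): slide bolt barring the blue tray, in m: 0 to 0.005 (home) at the start, grows as it is pushed to the right (unit's -y), 0.040 at its end. At 0 its tip covers 20 mm of the lip's front at the right; the tray is free above 0.022. Stays where it is left; friction about 1.5 N, 0.09 kg
- bolt_blue_knob (a point): centre of the top of the bolt's upright black knob, 54 mm above the worktop; moves with the bolt. Knob 13 mm in diameter from 29 to 54 high; at bolt 0 at unit x=-68, y=-100. The bar under it (10 mm square, top 19 high) runs left through two staples 26 high at unit y=-86..-56; above them the space left of the knob is free
- dish_blue_front: covered clear petri dish, 60 mm in diameter, 14 mm high, 20 g, lying loose in the front well of the blue tray; origin: centre of its underside
- tray_blue_front (a point): centre of the front well's floor in the blue tray (unit x = 35 mm when shut); moves with the tray; the dish has about 4 mm of play along x and 6 mm along y
- dish_blue_rear: covered clear petri dish, 60 mm in diameter, 14 mm high, 20 g, lying loose in the rear well of the blue tray; origin: centre of its underside
- tray_blue_rear (a point): centre of the rear well's floor in the blue tray (unit x = 101 mm when shut); moves with the tray; the dish has about 4 mm of play along x and 6 mm along y
- marker: loose marker pen, white with a red cap, 135 mm long, 17 mm thick, lying in front of the units; origin: centre of its underside
- pot: loose specimen pot with red lid, 44 mm in diameter, 62 mm high, left of the units; origin: centre of its underside
- stain_bottle: loose dark violet dropper bottle, 33 mm in diameter, 88 mm high, right of the units; origin: centre of its underside

How it is judged:
By the outcome, as a careful person would: the job done as asked, in the order asked, and still so for the second after the job is handed in, with the robot touching nothing.
It also fails if it takes over 48 s, if anything falls off the work surface, if the arm or the gripper's body presses on something with over 40 N, if the wrist force passes 120 N, or if a joint passes its speed limit or range.

## Robot

A 6-joint arm with a two-finger parallel gripper is mounted at the origin on a cart in front of the work surface, level with it; the furniture and walls round the work are solid. World frame = base frame: x ahead of the robot, y to its left, z up, the work surface at z = 0. Lengths are in m, angles in rad, forces in N, time in s.
With the tool pointing down it reaches from about 0.4 to 0.825 m from the base axis. Payload 7 kg.
Tool frame: the origin (TCP) lies on the centre line of the jaws, within the pads' length; the fingertips stand tip_reach ahead of it and the grasp point (between the pads) is the TCP (tip_reach is the distance from the TCP to the fingertips, in m); z points along the fingers, y is the line along which they close (so a half turn about z gives the same grasp; the last joint's range is limited). The gripper opens to 88 mm and grips with 3 to 60 N. Pads are 19 mm wide; open, the fingers measure 130 mm over their backs; the gripper's body (78 mm by 193 mm) begins 47 mm behind the grasp point.
Start: joints at [1.608, 0.359, 0.012, 0, -1.224, -0.288], TCP at [0.168, 0.654, 0.246] pointing down, gripper open.
Joint ranges: [-3.07, 3.07], [-1.43, 2.12], [-1.02, 1.25], [-3.03, 1.67], [-3.05, -0], [-3.03, 3.03]. Speed limits (rad/s): [2.39, 2.39, 3.01, 3.14, 3.14, 3.14].

## Interface

Orientations are given as [roll, pitch, yaw] about the fixed x, y, z axes, in that order (R = Rz(yaw) Ry(pitch) Rx(roll)).
In Python, from station import get_state, grab_frame, calibration, job_done, find_in, mark_of, tip_reach gives the robot as it stands.
- The arm moves only by the shell command python3 -m handwheel 'ROWS' [OPENING] [FORCE]. ROWS is JSON, a list of rows, each an object with "delta_pos": the shift along the world's x, y, z in units of 30 mm (1.0 is 30 mm), a list of three; "dr": the turn, a rotation vector about the world's x, y, z in degrees, a list of three. In form: [{"delta_pos": [tx, ty, tz], "dr": [rx, ry, rz]}, ...]. A call has 1 to 10 rows; each row shifts and turns the commanded pose from where the row before left it; what a row does not reach is not made up. A row lasts 1/10 s, in which the tool goes at most 50 mm and 8.59 degrees, less where a joint would pass 70% of its speed; a pose out of reach is approached as far as the arm can. A call is refused whole if a number of a shift passes 1 or a number of a turn 8.59, either way. A call with a gripper value outside its range is refused whole. OPENING is the closure, from -1 (fully open) to 1 (shut), set as the call begins (- or left out, the last holds). The fingers move at their own pace and stop on an object; FORCE is the grip in N (left out, the last holds). Time passes only in rows, so rows that do not move let the fingers close. It gives the time, the measured TCP pose, the force, the opening and the grip force at its end, in the units of the state.
- get_state(): the state, without advancing time (a new reading comes with each control period).
- grab_frame(name): name is "scene" or "top" or "wrist"; returns the picture (400x640x3 uint8, red, green, blue); there is no depth.
- calibration(name): a dict with "fx", "fy", "cx", "cy" (pixels), "extrinsics" (4x4, takes a point from world to camera coordinates). Camera axes: x right, y down, z forward; pixel columns grow to the right and rows downward; lengths in m; the calibration is good to about 2 mm. A picture is of the moment at which its call begins: read the wrist's pose just before it. calibration takes no time and is no camera call; for the wrist camera it gives the pose at the moment of the call.
- job_done(): hands the job in; it is judged then, once.
Trained networks look in the newest picture that a camera, given by its name, has taken for a name from the list of things; names that differ only in an ending like _2 or _b are one class to them, and where a whole thing is asked for, a point or a joint stands for the part that bears it (a point fixed in the world has none). Each returns a list of dicts, best first, with "conf" (0 to 1); they miss things now and then, are a little off and sometimes report something else, mostly with a low value. They report only what shows in the picture. A call takes as long as a camera call.
- find_in(camera, query): "location" ([column, row] in pixels, amid what is visible of it).
- mark_of(camera, query): "location" ([column, row] in pixels: a listed point, or the origin of a listed thing).
The state is a dict: "t": time; "q": joint angles; "qd": joint speeds; "joint_efforts": joint torques, N m; "eef_pos": TCP position; "ee_rot": TCP orientation; "force": force on the tool from outside, world axes, zero at the start; "moment": the same for the moment, N m; "width": finger opening in m; "gripper_force": force on a finger pad.
Only numpy, scipy, OpenCV 4.12 (cv2) and the standard library are available. Lean on these libraries where they do the work, as an engineer would, in place of code of your own. Each camera call takes 0.05 s, during which the arm holds its last target. There are 200 camera calls.

## Working session

There is one attempt and no reset: what is moved stays moved. The work goes in short steps, Python scripts to look and compute and a shell command to move; the robot and the scene stay as the last step left them, time stands still between calls to the robot, and variables do not carry over. Pictures are saved under pics/ and viewed, at most 10 in all, crops included, and the job is handed in when it is done.

```bash
mkdir -p pics; cat > h.py <<'E'
import numpy as np, cv2
from station import *
def ray(cam,px,z):
    c=calibration(cam);E=np.array(c["extrinsics"]);R,t=E[:3,:3],E[:3,3]
    d=R.T@np.array([(px[0]-c["cx"])/c["fx"],(px[1]-c["cy"])/c["fy"],1]);o=-R.T@t
    return o+d*(z-o[2])/d[2]
def save(cam,n):
    im=grab_frame(cam);cv2.imwrite(f"pics/{n}.png",im[:,:,::-1]);return im
E
python3 - <<'E'
from h import *
s=get_state();print(s["t"],s["eef_pos"],s["ee_rot"],s["width"],tip_reach if not callable(tip_reach) else tip_reach())
H=dict(unit_yellow=0,tray_yellow_lip=.038,bolt_yellow_knob=.054,unit_blue=0,tray_blue_lip=.038,bolt_blue_knob=.054,marker=0,pot=0,stain_bottle=0)
for c in("top","scene"):
    save(c,c)
    for k,z in H.items():
        for m in mark_of(c,k)[:2]: print(c,k,round(m["conf"],2),np.round(m["location"]),ray(c,m["location"],z).round(3))
E
```

```text
0.0 [0.16744959 0.65341675 0.24460225] [ 3.13990069e+00 -1.70094786e-04 -2.50913629e-01] 0.08766746770833254 0.019
top unit_yellow 0.83 [337. 193.] [ 0.659 -0.106  0.   ]
top unit_yellow 0.71 [364. 205.] [ 0.611 -0.203  0.   ]
top tray_yellow_lip 0.65 [334. 202.] [ 0.616 -0.094  0.038]
top bolt_yellow_knob 0.4 [363. 207.] [ 0.596 -0.194  0.054]
top unit_blue 0.73 [250. 189.] [0.677 0.213 0.   ]
top tray_blue_lip 0.97 [247. 202.] [0.62  0.215 0.038]
top bolt_blue_knob 0.61 [278. 205.] [0.606 0.105 0.054]
top marker 0.72 [430. 226.] [ 0.532 -0.439  0.   ]
top marker 0.45 [209. 221.] [0.559 0.36  0.   ]
top pot 0.49 [206. 222.] [0.554 0.369 0.   ]
top stain_bottle 0.47 [430. 227.] [ 0.531 -0.441  0.   ]
top stain_bottle 0.17 [336. 188.] [ 0.674 -0.103  0.   ]
scene unit_yellow 0.59 [320. 213.] [ 0.683 -0.092  0.   ]
scene tray_yellow_lip 0.74 [328. 210.] [ 0.615 -0.079  0.038]
scene bolt_yellow_knob 0.48 [365. 202.] [ 0.591 -0.188  0.054]
scene unit_blue 0.7 [228. 234.] [0.665 0.202 0.   ]
scene unit_blue 0.2 [448. 214.] [ 0.512 -0.439  0.   ]
scene tray_blue_lip 0.55 [230. 227.] [0.631 0.205 0.038]
scene bolt_blue_knob 0.68 [268. 221.] [0.589 0.114 0.054]
scene marker 0.59 [320. 261.] [0.434 0.044 0.   ]
scene pot 0.59 [180. 266.] [0.555 0.355 0.   ]
scene stain_bottle 0.55 [446. 211.] [ 0.527 -0.448  0.   ]
```

View pics/top.png

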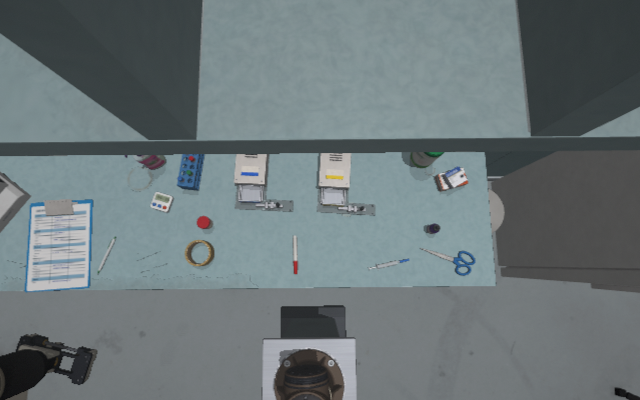

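View pics/scene.png

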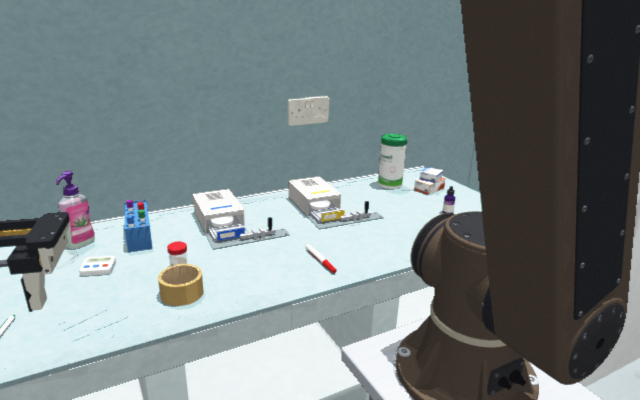

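The yellow unit is the right one (top image: lip about (334,202), knob (363,207)), and the networks agree with that. I'm going above it for a close look.

```bash
R='{"delta_pos":[0.8,-1,0],"dr":[0,0,0]}'; python3 -m handwheel '[{"delta_pos":[0.8,-1,0],"dr":[0,0,0.8]},{"delta_pos":[0.8,-1,0],"dr":[0,0,0.8]},{"delta_pos":[0.8,-1,0],"dr":[0,0,0.8]},{"delta_pos":[0.8,-1,0],"dr":[0,0,0.8]},{"delta_pos":[0.8,-1,0],"dr":[0,0,0.8]},{"delta_pos":[0.8,-1,0],"dr":[0,0,0.8]},{"delta_pos":[0.8,-1,0],"dr":[0,0,0.8]},{"delta_pos":[0.8,-1,0],"dr":[0,0,0.8]},{"delta_pos":[0.8,-1,0],"dr":[0,0,0.8]},{"delta_pos":[0.8,-1,0],"dr":[0,0,0.8]}]' 1 10
python3 -m handwheel '[{"delta_pos":[0.3,-1,0],"dr":[0,0,0]},{"delta_pos":[0.3,-1,0],"dr":[0,0,0]},{"delta_pos":[0.3,-1,0],"dr":[0,0,0]},{"delta_pos":[0.3,-1,0],"dr":[0,0,0]},{"delta_pos":[0.3,-1,0],"dr":[0,0,0]},{"delta_pos":[0.3,-1,0],"dr":[0,0,0]},{"delta_pos":[0.3,-1,0],"dr":[0,0,0]},{"delta_pos":[0.3,-1,0],"dr":[0,0,0]},{"delta_pos":[0.3,-1,0],"dr":[0,0,0]},{"delta_pos":[0.3,-1,0],"dr":[0,0,0]}]'
python3 -m handwheel '[{"delta_pos":[0.3,-1,0],"dr":[0,0,0]},{"delta_pos":[0.3,-1,0],"dr":[0,0,0]},{"delta_pos":[0.3,-1,0],"dr":[0,0,0]},{"delta_pos":[0.3,-1,0],"dr":[0,0,0]},{"delta_pos":[0.3,-1,0],"dr":[0,0,0]},{"delta_pos":[0,0,0],"dr":[0,0,0]},{"delta_pos":[0,0,0],"dr":[0,0,0]}]'
cat > look.py <<'E'
import sys
from h import *
s=get_state();print(s["t"],s["eef_pos"],s["ee_rot"],s["force"])
H=dict(unit_yellow=0,tray_yellow_lip=.038,bolt_yellow_knob=.054,dish_yellow_front=.011,tray_yellow_front=.011,dish_yellow_rear=.011,bolt_blue_knob=.054)
c="wrist"
save(c,sys.argv[1])
for k,z in H.items():
    for m in mark_of(c,k)[:2]: print(c,k,round(m["conf"],2),np.round(m["location"]),ray(c,m["location"],z).round(4))
E
python3 look.py w1
```

```text
t: 2.0
eef_pos: [0.4083, 0.3526, 0.2459]
ee_rot: [-3.141, -0.0, -0.11]
force: [0.6, 0.3, -0.5]
width: 0.0131
gripper_force: 0.0
t: 3.0
eef_pos: [0.4978, 0.0526, 0.2459]
ee_rot: [-3.141, -0.001, -0.111]
force: [0.9, 1.0, 0.8]
width: 0.0001
gripper_force: 0.0
t: 3.7
eef_pos: [0.5424, -0.0968, 0.2454]
ee_rot: [-3.142, 0.0, -0.113]
force: [-0.1, 0.1, -0.4]
width: 0.0007
gripper_force: 0.0
3.7 [ 0.5424364  -0.09676115  0.24536892] [-3.14158352e+00  3.47922523e-04 -1.12980148e-01] [-0.12149941  0.08027431 -0.3587937 ]
wrist unit_yellow 0.91 [302.  54.] [ 0.6692 -0.0943  0.    ]
wrist tray_yellow_lip 0.79 [298. 111.] [ 0.6116 -0.0848  0.038 ]
wrist tray_yellow_front 0.17 [407. 118.] [ 0.5904 -0.201   0.011 ]
```

View pics/w1.png

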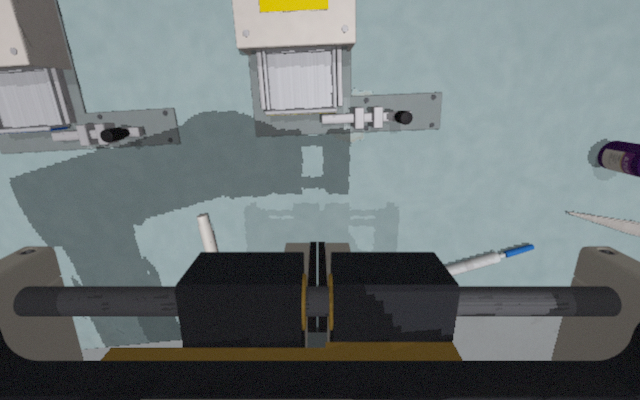

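The wrist view shows the yellow tray lip at about (300,111), the knob top at (404,117), and the hood's front edge from (237,49) to (354,43). The blue unit is on the left. I'll compute pose from these pixels.

```bash
python3 - <<'E'
from h import *
a=ray("wrist",(237,48.5),.06);b=ray("wrist",(355,43.5),.06);d=a-b
print("hood",a.round(4),b.round(4),np.linalg.norm(d),"yaw",np.arctan2(-d[0],d[1]))
f1=ray("wrist",(366,133),0.004);f2=ray("wrist",(441,129),0.004);d=f1-f2;print("foot yaw",np.arctan2(-d[0],d[1]))
k=ray("wrist",(404,117),.054);l=ray("wrist",(300,110.5),.038);m=(a+b)/2
print("knob",k.round(4),"lip",l.round(4),"mid",m.round(4))
for yaw in(-.05,-.07,-.09):
    R=np.array([[np.cos(yaw),-np.sin(yaw)],[np.sin(yaw),np.cos(yaw)]])
    print(yaw,(R.T@(k-m)[:2]).round(4),(R.T@(l-m)[:2]).round(4))
im=cv2.imread("pics/w1.png");cv2.imwrite("pics/c1.png",cv2.resize(im[20:160,220:460],None,fx=3.3,fy=3.3,interpolation=cv2.INTER_CUBIC))
E
```

```text
hood [ 0.673 -0.038  0.06 ] [ 0.6654 -0.1443  0.06  ] 0.1065557764953384 yaw -0.07145567531582625
foot yaw -0.05731327715420009
knob [ 0.5958 -0.1876  0.054 ] lip [ 0.6125 -0.0866  0.038 ] mid [ 0.6692 -0.0911  0.06  ]
-0.05 [-0.0685 -0.1   ] [-0.0569  0.0017]
-0.07 [-0.0665 -0.1014] [-0.0569  0.0005]
-0.09 [-0.0645 -0.1027] [-0.0569 -0.0006]
```

View pics/c1.png

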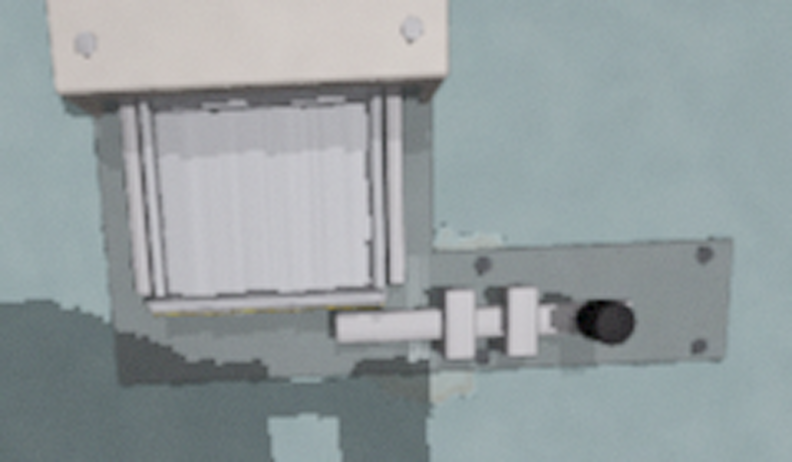

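```bash
python3 -m handwheel '[{"delta_pos":[0.45,-0.43,-0.8],"dr":[0,0,1]},{"delta_pos":[0.45,-0.43,-0.8],"dr":[0,0,1]},{"delta_pos":[0.45,-0.43,-0.8],"dr":[0,0,1]},{"delta_pos":[0.45,-0.43,-0.8],"dr":[0,0,0]},{"delta_pos":[0,0,-0.8],"dr":[0,0,0]},{"delta_pos":[0,0,-0.8],"dr":[0,0,0]},{"delta_pos":[0,0,-0.7],"dr":[0,0,0]},{"delta_pos":[0,0,0],"dr":[0,0,0]},{"delta_pos":[0,0,0],"dr":[0,0,0]}]'
python3 look.py w2
```

```text
t: 5.0
eef_pos: [0.5967, -0.1476, 0.0808]
ee_rot: [3.141, 0.0, -0.058]
force: [0.1, 0.1, 1.5]
width: 0.0009
gripper_force: 0.0
5.0 [ 0.59672623 -0.14762229  0.08084713] [ 3.14120154e+00  4.51787903e-04 -5.81761967e-02] [0.12146912 0.07487203 1.48684465]
wrist unit_yellow 0.98 [229. 113.] [ 0.6721 -0.0951  0.    ]
wrist tray_yellow_lip 0.97 [217. 221.] [ 0.6119 -0.0896  0.038 ]
wrist bolt_yellow_knob 0.79 [397. 251.] [ 0.5938 -0.1932  0.054 ]
wrist bolt_yellow_knob 0.23 [229. 117.] [ 0.6718 -0.1093  0.054 ]
```

View pics/w2.png

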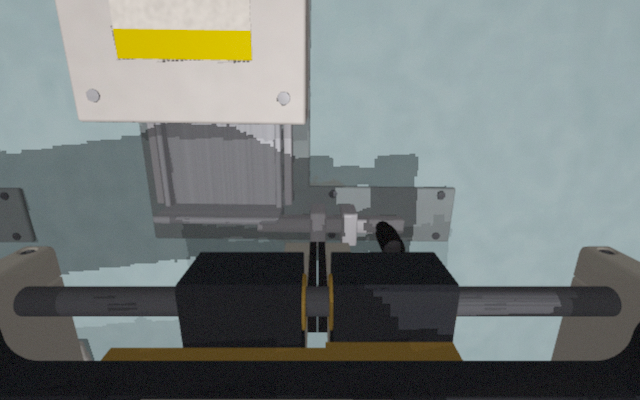

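The knob shows right of the closed fingers, top at about (390,240), with clearance. I'll lower 20 mm and push right.

```bash
python3 -m handwheel '[{"delta_pos":[0,0,-0.35],"dr":[0,0,0]},{"delta_pos":[0,0,-0.3],"dr":[0,0,0]},{"delta_pos":[0,0,0],"dr":[0,0,0]},{"delta_pos":[-0.02,-0.25,0],"dr":[0,0,0]},{"delta_pos":[-0.02,-0.25,0],"dr":[0,0,0]},{"delta_pos":[0,0,0],"dr":[0,0,0]}]'
python3 -m handwheel '[{"delta_pos":[-0.01,-0.15,0],"dr":[0,0,0]},{"delta_pos":[-0.01,-0.15,0],"dr":[0,0,0]},{"delta_pos":[-0.01,-0.15,0],"dr":[0,0,0]},{"delta_pos":[-0.01,-0.15,0],"dr":[0,0,0]}]'
python3 -m handwheel '[{"delta_pos":[-0.01,-0.15,0],"dr":[0,0,0]},{"delta_pos":[-0.01,-0.15,0],"dr":[0,0,0]},{"delta_pos":[0,0,0],"dr":[0,0,0]}]'
python3 look.py w3
```

```text
t: 6.0
eef_pos: [0.5953, -0.1639, 0.0612]
ee_rot: [3.142, -0.0, -0.06]
force: [0.2, -1.2, 0.4]
width: 0.0006
gripper_force: 0.0
t: 6.4
eef_pos: [0.5942, -0.181, 0.0612]
ee_rot: [-3.141, -0.0, -0.059]
force: [-0.0, 1.1, 0.3]
width: 0.0005
gripper_force: 0.8
t: 6.7
eef_pos: [0.5934, -0.1904, 0.061]
ee_rot: [3.141, 0.0, -0.059]
force: [-0.0, -0.2, -0.5]
width: 0.0007
gripper_force: 0.0
6.7 [ 0.59344145 -0.19040635  0.06104523] [ 3.14142516e+00  6.02802423e-05 -5.93484310e-02] [-0.04295948 -0.16995436 -0.45818115]
wrist unit_yellow 0.62 [142. 116.] [ 0.6698 -0.0922  0.    ]
wrist tray_yellow_lip 0.59 [122. 230.] [ 0.6135 -0.088   0.038 ]
```

View pics/w3.png

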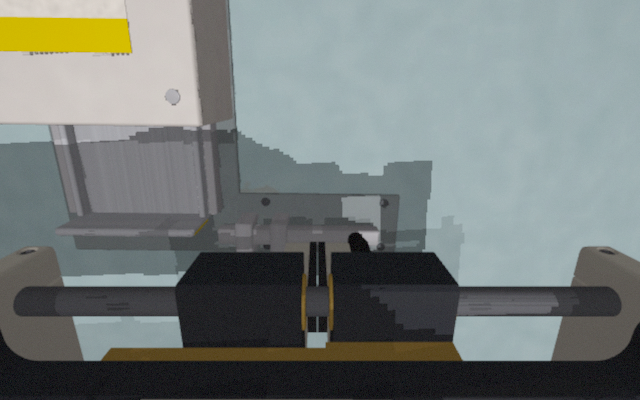

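The bolt tip now ends at about (218,232), just past the lip's right end (212,222), and the knob at (357,240) touches the finger. I'll check the bolt's travel, then push further.

```bash
python3 - <<'E'
from h import *
print(ray("wrist",(358,237),.054).round(4))
E
python3 -m handwheel '[{"delta_pos":[-0.01,-0.13,0],"dr":[0,0,0]},{"delta_pos":[-0.01,-0.13,0],"dr":[0,0,0]},{"delta_pos":[0,0,0],"dr":[0,0,0]}]'
python3 - <<'E'
from h import *
print(get_state()["force"]);print(mark_of("wrist","bolt_yellow_knob"))
save("wrist","w4");save("wrist","w5")
m=mark_of("wrist","bolt_yellow_knob");print([(x["conf"],ray("wrist",x["location"],.054)) for x in m])
E
```

```text
[ 0.6092 -0.2112  0.054 ]
t: 7.4
eef_pos: [0.5929, -0.198, 0.061]
ee_rot: [-3.142, -0.0, -0.059]
force: [0.9, 0.8, -0.5]
width: 0.0004
gripper_force: 0.2
[ 0.90474743  0.81160545 -0.47249177]
[]
[]
```

```bash
python3 -m handwheel '[{"delta_pos":[-0.01,-0.09,0],"dr":[0,0,0]},{"delta_pos":[-0.01,-0.09,0],"dr":[0,0,0]},{"delta_pos":[0,0,0],"dr":[0,0,0]}]'
python3 -m handwheel '[{"delta_pos":[0,0.3,0],"dr":[0,0,0]},{"delta_pos":[0,0.2,0.5],"dr":[0,0,0]},{"delta_pos":[0,0,1],"dr":[0,0,0]},{"delta_pos":[-0.5,0.5,1],"dr":[0,0,0]},{"delta_pos":[-0.3,0.8,0.5],"dr":[0,0,0]},{"delta_pos":[0,0.8,0],"dr":[0,0,0]},{"delta_pos":[0,0.8,0],"dr":[0,0,0]},{"delta_pos":[0,0,0],"dr":[0,0,0]},{"delta_pos":[0,0,0],"dr":[0,0,0]}]'
python3 look.py w6
```

```text
t: 7.9
eef_pos: [0.5924, -0.2032, 0.0611]
ee_rot: [3.142, -0.0, -0.059]
force: [1.3, 1.4, -0.4]
width: 0.0004
gripper_force: 0.3
t: 8.8
eef_pos: [0.5685, -0.1001, 0.1522]
ee_rot: [-3.142, -0.001, -0.057]
force: [-0.0, -0.2, 0.2]
width: 0.0006
gripper_force: 0.0
8.8 [ 0.56851792 -0.10014968  0.15218156] [-3.14153897e+00 -1.14490016e-03 -5.69469129e-02] [-0.04034075 -0.15358708  0.15216221]
wrist unit_yellow 0.58 [303.  77.] [ 0.666 -0.096  0.   ]
wrist bolt_yellow_knob 0.93 [486. 172.] [ 0.5899 -0.2272  0.054 ]
wrist bolt_blue_knob 0.9 [ 32. 172.] [0.6098 0.1045 0.054 ]
wrist bolt_blue_knob 0.43 [184. 319.] [0.4768 0.0158 0.054 ]
```

View pics/w6.png

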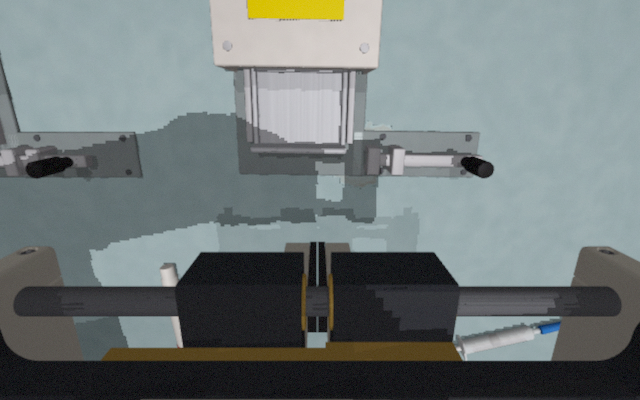

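The bolt is now at about 0.037: knob at (480,165), bar tip at (368,160), well clear of the lip (250–345,150). The tray is still shut and empty in front. Going into the space behind the lip next.

```bash
python3 -m handwheel '[{"delta_pos":[0.76,0.12,0],"dr":[0,0,0]},{"delta_pos":[0.76,0.12,0],"dr":[0,0,0]},{"delta_pos":[0.76,0.12,0],"dr":[0,0,0]},{"delta_pos":[0,0,0],"dr":[0,0,0]},{"delta_pos":[0,0,-0.7],"dr":[0,0,0]},{"delta_pos":[0,0,-0.7],"dr":[0,0,0]},{"delta_pos":[0,0,-0.7],"dr":[0,0,0]},{"delta_pos":[0,0,0],"dr":[0,0,0]},{"delta_pos":[0,0,0],"dr":[0,0,0]}]'
python3 look.py w7
```

```text
t: 10.1
eef_pos: [0.6365, -0.0905, 0.0882]
ee_rot: [3.141, 0.001, -0.059]
force: [0.3, -0.4, 0.6]
width: 0.0007
gripper_force: 0.0
10.1 [ 0.63648378 -0.09045192  0.08820315] [ 3.14112900e+00  8.35611654e-04 -5.88553769e-02] [ 0.26801667 -0.41640817  0.62449   ]
wrist unit_yellow 0.6 [320. 167.] [ 0.6715 -0.0955  0.    ]
wrist tray_yellow_lip 0.81 [313. 269.] [ 0.6126 -0.087   0.038 ]
wrist dish_yellow_rear 0.67 [316. 268.] [ 0.5979 -0.0877  0.011 ]
```

View pics/w7.png

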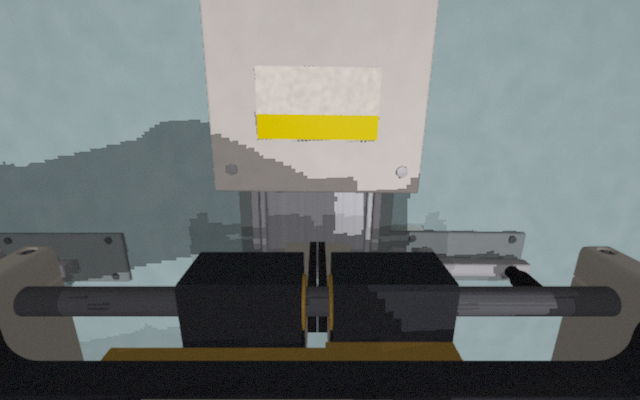

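The fingertip is centred over the open part of the tray (cols 250–375), in front of the hood edge at row 190. Lowering behind the lip and starting the gentle draw.

```bash
python3 -m handwheel '[{"delta_pos":[0,0,-0.5],"dr":[0,0,0]},{"delta_pos":[0,0,-0.5],"dr":[0,0,0]},{"delta_pos":[0,0,-0.5],"dr":[0,0,0]},{"delta_pos":[0,0,0],"dr":[0,0,0]},{"delta_pos":[0,0,0],"dr":[0,0,0]}]'
python3 -m handwheel '[{"delta_pos":[-0.1,0.006,0],"dr":[0,0,0]},{"delta_pos":[-0.1,0.006,0],"dr":[0,0,0]},{"delta_pos":[-0.1,0.006,0],"dr":[0,0,0]},{"delta_pos":[-0.07,0.004,0],"dr":[0,0,0]},{"delta_pos":[-0.07,0.004,0],"dr":[0,0,0]},{"delta_pos":[-0.07,0.004,0],"dr":[0,0,0]},{"delta_pos":[-0.07,0.004,0],"dr":[0,0,0]},{"delta_pos":[-0.07,0.004,0],"dr":[0,0,0]},{"delta_pos":[-0.1,0.006,0],"dr":[0,0,0]}]'
python3 -m handwheel '[{"delta_pos":[-0.1,0.006,0],"dr":[0,0,0]},{"delta_pos":[-0.1,0.006,0],"dr":[0,0,0]},{"delta_pos":[-0.1,0.006,0],"dr":[0,0,0]},{"delta_pos":[-0.1,0.006,0],"dr":[0,0,0]},{"delta_pos":[-0.1,0.006,0],"dr":[0,0,0]}]'
```

```text
t: 11.0
eef_pos: [0.6364, -0.0903, 0.0424]
ee_rot: [3.141, 0.001, -0.059]
force: [0.6, -0.3, 0.4]
width: 0.0007
gripper_force: 0.0
t: 11.9
eef_pos: [0.6145, -0.0887, 0.0433]
ee_rot: [-3.141, -0.001, -0.059]
force: [3.5, 0.6, 2.3]
width: 0.0009
gripper_force: 1.0
t: 12.4
eef_pos: [0.599, -0.0878, 0.043]
ee_rot: [-3.142, 0.0, -0.059]
force: [2.0, 1.5, 1.8]
width: 0.0003
gripper_force: 1.0
```

```bash
python3 -m handwheel '[{"delta_pos":[-0.1,0.006,0],"dr":[0,0,0]},{"delta_pos":[-0.1,0.006,0],"dr":[0,0,0]},{"delta_pos":[-0.1,0.006,0],"dr":[0,0,0]},{"delta_pos":[-0.1,0.006,0],"dr":[0,0,0]},{"delta_pos":[-0.1,0.006,0],"dr":[0,0,0]},{"delta_pos":[-0.1,0.006,0],"dr":[0,0,0]},{"delta_pos":[-0.1,0.006,0],"dr":[0,0,0]},{"delta_pos":[-0.1,0.006,0],"dr":[0,0,0]},{"delta_pos":[-0.1,0.006,0],"dr":[0,0,0]},{"delta_pos":[-0.1,0.006,0],"dr":[0,0,0]}]'
python3 -m handwheel '[{"delta_pos":[-0.1,0.006,0],"dr":[0,0,0]},{"delta_pos":[-0.1,0.006,0],"dr":[0,0,0]},{"delta_pos":[-0.1,0.006,0],"dr":[0,0,0]},{"delta_pos":[-0.1,0.006,0],"dr":[0,0,0]},{"delta_pos":[-0.1,0.006,0],"dr":[0,0,0]},{"delta_pos":[-0.1,0.006,0],"dr":[0,0,0]},{"delta_pos":[-0.1,0.006,0],"dr":[0,0,0]},{"delta_pos":[-0.1,0.006,0],"dr":[0,0,0]},{"delta_pos":[-0.1,0.006,0],"dr":[0,0,0]},{"delta_pos":[-0.1,0.006,0],"dr":[0,0,0]}]'
python3 -m handwheel '[{"delta_pos":[-0.1,0.006,0],"dr":[0,0,0]},{"delta_pos":[-0.1,0.006,0],"dr":[0,0,0]},{"delta_pos":[-0.1,0.006,0],"dr":[0,0,0]},{"delta_pos":[-0.1,0.006,0],"dr":[0,0,0]},{"delta_pos":[-0.1,0.006,0],"dr":[0,0,0]},{"delta_pos":[-0.1,0.006,0],"dr":[0,0,0]},{"delta_pos":[-0.1,0.006,0],"dr":[0,0,0]},{"delta_pos":[-0.05,0.003,0],"dr":[0,0,0]},{"delta_pos":[-0.05,0.003,0],"dr":[0,0,0]},{"delta_pos":[-0.05,0.003,0],"dr":[0,0,0]}]'
python3 look.py w8
```

```text
t: 13.4
eef_pos: [0.5689, -0.0861, 0.043]
ee_rot: [3.142, 0.0, -0.059]
force: [2.3, 1.6, -0.7]
width: 0.0003
gripper_force: 1.0
t: 14.4
eef_pos: [0.539, -0.0843, 0.0431]
ee_rot: [-3.142, -0.0, -0.059]
force: [1.4, 1.4, 0.3]
width: 0.0006
gripper_force: 1.0
t: 15.4
eef_pos: [0.5137, -0.0828, 0.0431]
ee_rot: [3.142, -0.0, -0.059]
force: [1.8, 0.9, -0.1]
width: 0.0004
gripper_force: 1.0
15.4 [ 0.5136784  -0.08281356  0.04308446] [ 3.14155396e+00 -6.79793484e-05 -5.87730288e-02] [ 1.81650067  0.85933179 -0.14498605]
wrist tray_yellow_lip 0.81 [312. 289.] [ 0.5031 -0.0808  0.038 ]
wrist tray_yellow_lip 0.7 [134. 358.] [0.4662 0.018  0.038 ]
wrist bolt_yellow_knob 0.24 [313. 293.] [ 0.5113 -0.0818  0.054 ]
wrist dish_yellow_front 0.63 [316. 103.] [ 0.5917 -0.088   0.011 ]
```

View pics/w8.png

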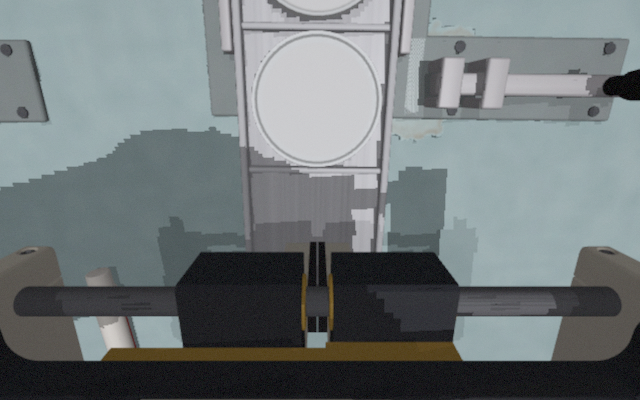

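The tray is about 108 mm out, with the front dish flat in its well at (317,98). Going slowly now to the stop.

```bash
python3 -m handwheel '[{"delta_pos":[-0.05,0.003,0],"dr":[0,0,0]},{"delta_pos":[-0.05,0.003,0],"dr":[0,0,0]},{"delta_pos":[-0.05,0.003,0],"dr":[0,0,0]},{"delta_pos":[-0.05,0.003,0],"dr":[0,0,0]},{"delta_pos":[-0.05,0.003,0],"dr":[0,0,0]},{"delta_pos":[-0.05,0.003,0],"dr":[0,0,0]},{"delta_pos":[-0.05,0.003,0],"dr":[0,0,0]},{"delta_pos":[-0.05,0.003,0],"dr":[0,0,0]}]'
for i in 1; do python3 -m handwheel '[{"delta_pos":[-0.04,0.002,0],"dr":[0,0,0]},{"delta_pos":[-0.04,0.002,0],"dr":[0,0,0]},{"delta_pos":[-0.04,0.002,0],"dr":[0,0,0]}]'; done
```

```text
t: 16.6
eef_pos: [0.5016, -0.0821, 0.0431]
ee_rot: [-3.142, -0.0, -0.059]
force: [2.0, -0.7, -2.0]
width: 0.0003
gripper_force: 1.0
t: 16.9
eef_pos: [0.5006, -0.0816, 0.0436]
ee_rot: [-3.141, -0.005, -0.058]
force: [11.4, -3.4, -7.6]
width: 0.0005
gripper_force: 5.5
```

The stop is reached: the force rose to 11 N at x=0.5006, matching 125 mm. Easing off and rising straight up.

```bash
python3 -m handwheel '[{"delta_pos":[0.12,-0.007,0],"dr":[0,0,0]},{"delta_pos":[0.15,-0.01,0],"dr":[0,0,0]},{"delta_pos":[0.1,-0.006,0],"dr":[0,0,0]},{"delta_pos":[0,0,0.3],"dr":[0,0,0]},{"delta_pos":[0,0,0.7],"dr":[0,0,0]},{"delta_pos":[0,0,1],"dr":[0,0,0]},{"delta_pos":[0,0,1],"dr":[0,0,0]},{"delta_pos":[-0.7,0,1],"dr":[0,0,0]},{"delta_pos":[-0.7,0,1],"dr":[0,0,0]},{"delta_pos":[0,0,0.5],"dr":[0,0,0]}]'
python3 -m handwheel '[{"delta_pos":[0,0,0],"dr":[0,0,0]},{"delta_pos":[0,0,0],"dr":[0,0,0]},{"delta_pos":[0,0,0],"dr":[0,0,0]}]'
sed -i 's/dish_yellow_rear=.011/dish_yellow_rear=.011,tray_yellow_rear=.011/' look.py; python3 look.py w9
```

```text
t: 17.9
eef_pos: [0.4656, -0.0828, 0.2113]
ee_rot: [-3.141, -0.003, -0.059]
force: [0.6, 0.1, -0.0]
width: 0.0007
gripper_force: 0.0
t: 18.2
eef_pos: [0.4667, -0.0826, 0.2073]
ee_rot: [3.141, 0.002, -0.059]
force: [0.4, 0.2, -1.2]
width: 0.0003
gripper_force: 0.0
18.2 [ 0.46668793 -0.08263046  0.20727523] [ 3.14142240e+00  1.60339329e-03 -5.90597373e-02] [ 0.41551903  0.22407051 -1.17470973]
wrist tray_yellow_lip 0.59 [306. 163.] [ 0.4891 -0.0742  0.038 ]
wrist bolt_yellow_knob 0.85 [487.  28.] [ 0.5923 -0.2266  0.054 ]
wrist dish_yellow_front 0.93 [313.  63.] [ 0.5791 -0.0862  0.011 ]
wrist tray_yellow_front 0.52 [204. 208.] [0.4415 0.0399 0.011 ]
wrist bolt_blue_knob 0.59 [68. 32.] [0.6101 0.1084 0.054 ]
```

View pics/w9.png

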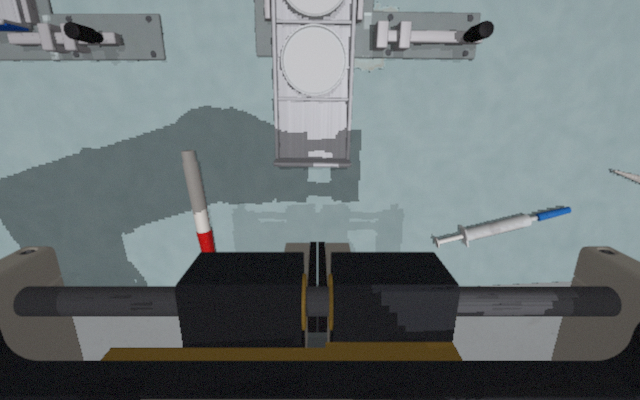

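The tray is out: lip at (313,162), and the front dish at (313,63) measures x=0.579, exactly where full travel puts it. The rear dish is in its well, the bolt is right, and the pen and blue unit are undisturbed.

```bash
python3 -c "
from station import *
print(job_done())"
```

```text
the job is handed in; nothing more can be done
None
```

The job is handed in: I pushed the yellow bolt right, clear of the tray, then drew the tray out to its stop with both dishes in their wells; in the last picture the blue unit's bolt and the pen looked undisturbed, and I kept away from the pot and bottle but did not look at them again.

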